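# Hold a pump flask down in its sprung test cradle

### The arm

A 7-joint arm with a two-finger parallel gripper is mounted at the origin on the work surface; the furniture and walls round the work are solid. World frame = base frame: x ahead of the robot, y to its left, z up, the work surface at z = 0. Lengths are in m, angles in degrees, forces in N, time in s.
With the tool pointing down it reaches from about 0.425 to 0.875 m from the base axis. Payload 9.9 kg.
Tool frame: the origin (TCP) lies at the very end of the fingers, on their centre line; the grasp point (between the pads) lies behind it (manip.grip_depth is the z of the grasp point in the tool frame, in m); z points along the fingers, y is the line along which they close (so a half turn about z gives the same grasp; the last joint's range is limited). The gripper opens to 85 mm and grips with 20 to 120 N. Pads are 22 mm wide; open, the fingers measure 114 mm over their backs; the gripper's body (76 mm by 85 mm) begins 54 mm behind the grasp point. The pads swing forward as they close: fully open they stand 13 mm farther back than shut.
Start: joints at [-80.546, 32.985, 1.427, 82.34, -0.859, 64.687, -3.237], TCP at [0.166, 0.654, 0.231] pointing down, gripper open.
Joint ranges: [-157.87, 157.87], [-19.46, 123.44], [-87.15, 90], [11.01, 140.99], [-62.26, 242.26], [9.8, 113.94], [-161.44, 161.44]. Speed limits (degrees/s): [127.2, 127.2, 172.46, 172.46, 180, 180, 180].

### API

Orientations are given as a 3x3 rotation matrix whose columns are the frame's x, y, z axes.
In Python, from rig import manip gives the robot as it stands. The module is installed in compiled form; this text tells all that it offers.
- The arm moves only by the tool arm_command, never from a script. Its argument "motion" is one flat list of numbers, 5 for each row, row after row: the shift along the tool's x, y, z in cm, then the turn about the tool's z in degrees, then the closure, from -1 (fully open) to 1 (shut), so that 0 is half open. In form: [x, y, z, spin, grip, x, y, z, spin, grip, ...]. A call has 1 to 10 rows; each row is the pose to reach, as a shift and turn from the pose commanded when the call began, along the tool's axes at that moment; what a row does not reach only later rows make up. A row lasts 1/8 s, in which the tool goes at most 62.5 mm and 10.7 degrees, less where a joint would pass 70% of its speed; a pose out of reach is approached as far as the arm can. A call with a gripper value outside its range is refused whole. The fingers move at their own pace and stop on an object; the grip force is fixed at half the most. Time passes only in rows, so rows that repeat a pose let the fingers close. It gives the time, the measured TCP pose, the force, the opening and the grip force at its end, in the units of the state.
- manip.observe(): the state, without advancing time (a new reading comes with each control period).
- manip.camera(name): name is "scene" or "top"; returns (picture, depth): 400x640x3 uint8, red, green, blue; 400x640 float32, m along the optical axis (not along the pixel's ray), 0 where there is no reading.
- manip.calibration(name): a dict with "fov_y" (degrees; the focal length in pixels is half the picture's height over the tangent of half this angle, whatever the lens; pixels are square), "cx", "cy" (the principal point, pixels), "camera_from_world" (4x4, takes a point from world to camera coordinates). Camera axes: x right, y down, z forward; pixel columns grow to the right and rows downward; lengths in m; the calibration is good to about 2 mm. A picture is of the moment at which its call begins. calibration takes no time and is no camera call.
- manip.finish_job(): hands the job in; it is judged then, once.
The state is a dict: "t": time; "joint_positions": joint angles; "qd": joint speeds; "tau": joint torques, N m; "eef_pos": TCP position; "tcp_rot": TCP orientation; "contact_force": force on the tool from outside, world axes, zero at the start; "wrist_torque": the same for the moment, N m; "grip_width": finger opening in m; "grip_force": force on a finger pad.
Only numpy, scipy, OpenCV 4.12 (cv2) and the standard library are available. Lean on these libraries where they do the work, as an engineer would, in place of code of your own. Each camera call takes 0.05 s, during which the arm holds its last target. There are 200 camera calls.

### The job

Take the guard ring off the sprung cradle and hang it over the post so that it lies on the post's shoulder, let go of it, then stand the round air flask in the cradle's ring and press it straight down, upright, until the sprung ring is fully down at its stop. Finish while holding it there: keep the flask pressed down and do not let go. Never lay the flask over, and leave the jar and the pipe elbow where they stand.

Things in the scene. Friction and masses are not known exactly. Their poses are not given: they have to be found in the camera images.
- guard: flat steel ring (0.11 kg, sizes in mm) lying on the cradle, blocking its seat: outer diameter 68, eye 26, 6 thick. Origin: eye's centre on the underside, z up. A tab 22 wide runs along its own -x to 66 from the origin and carries an upright black grip plate, 22 long (x), 9 thick (y), from 6 to 40 above the underside, centred at x = -54: pinch it across its thickness
- guard_grip (a point): point in the middle of the guard's black grip plate, at (-54, 0, 28) mm in the guard's axes; same axes as the guard
- stand: fixed post (sizes in mm): foot diameter 80, 8 high; column to a flat shoulder of diameter 54, its top 40 above the bench; then a pin of diameter 14 whose tapered tip ends 85 above the bench. Origin on the bench at the axis, z up. Hung up, the guard's underside lies flat on the shoulder, the pin through its eye; the tab may point any way
- stand_seat (a point): centre of the top of the post's shoulder, 40 mm above the bench, on the post's axis
- cradle: fixed cradle (mm), origin on the bench at its axis, z up: base of diameter 108, 10 high; three guide rods 44 from the axis at 0, 120, 240 degrees from its x, heads 11 wide with tops 68 above the bench. An aluminium ring plate (outer diameter 102, hole 48, 6 thick) slides down the rods on springs. At first the guard lies on it, tab along the cradle's -x within 0.1 rad
- cradle_seat (a point): centre of the hole of the cradle's sprung ring, level with the ring's top face (60 mm above the bench when not pressed, 42 at the stop); moves down with the ring
- cradle_ring (a joint): how far the sprung ring is pressed down, in m: 0 at the top, 0.018 at the stop. The springs push back with about 5 N at the start of the travel and 11 N at the stop; the flask's weight alone hardly moves it
- flask: round aluminium flask, 114 mm tall, 0.2 to 0.4 kg, standing upright; origin: centre of its underside, z up. Foot diameter 34; ball-shaped bulb diameter 64; straight neck diameter 26 from 62 to the top. Seated, its bulb rests on the edge of the ring's hole, underside 9 below the ring's top face; the bulb can rock there, so hold it by the neck
- flask_bulb (a point): centre of the flask's bulb, 30 mm above its underside
- flask_neck (a point): point on the flask's axis where the neck can be held, 88 mm above its underside
- screw_jar: bystander: closed glass jar with a grey lid, diameter 71 mm, 102 mm tall, origin at the centre of its underside; leave it
- pipe_elbow: bystander: black pipe elbow, 67 x 67 x 42 mm, origin at the centre of its underside; leave it
Things that resemble listed ones, but are neither listed nor needed, are in the scene too. Several things have the shape of the guard; the one meant has the colours described above.

How it is judged:
By the outcome, as a careful person would: the job done as asked, in the order asked, and still so for the second after the job is handed in, while the arm keeps its last pose, push and grip.
It also fails if it takes over 56 s, if anything falls off the work surface, if the arm or the gripper's body presses on something with over 40 N, if the wrist force passes 120 N, or if a joint passes its speed limit or range.

## Working session

There is one attempt and no reset: what is moved stays moved. The work goes in short steps, Python scripts to look and compute and a tool call to move; the robot and the scene stay as the last step left them, time stands still between calls to the robot, and variables do not carry over. Pictures are saved under pics/ and viewed, at most 10 in all, crops included, and the job is handed in when it is done.

Besides the shell and the picture viewer there is one more tool, called after ">>>" by a JSON object that holds its "op" and its "data". arm_command: Moves the arm, as the interface text tells. Its arguments: {"type":"object","properties":{"motion":{"type":"array","items":{"type":"number"}}},"required":["motion"]}

```bash
mkdir -p pics; python3 - <<'E'
from rig import manip
import cv2,numpy as np
o=manip.observe(); print({k:np.round(v,4).tolist() for k,v in o.items()}, manip.grip_depth)
for n in("scene","top"):
    p,d=manip.camera(n); np.savez(f"pics/{n}0.npz",p=p,d=d); cv2.imwrite(f"pics/{n}0.png",p[:,:,::-1])
    c=manip.calibration(n); print(n,c['fov_y'],c['cx'],c['cy'],np.round(c['camera_from_world'],4).tolist(), (d>0).mean())
E
```

```text
{'t': 0.0, 'joint_positions': [-80.5452, 33.0315, 1.4258, 82.3881, -0.8625, 64.6873, -3.2383], 'qd': [0.0222, -0.0086, 0.0344, -0.0579, -0.1074, 0.0358, -0.0995], 'tau': [0.0006, -76.576, 2.2504, -28.5964, 0.0152, 0.013, -0.0], 'eef_pos': [0.1661, 0.6538, 0.2304], 'tcp_rot': [[-0.9692, 0.2463, -0.0004], [0.2463, 0.9692, -0.0016], [-0.0001, -0.0017, -1.0]], 'contact_force': [-0.528, -0.485, -0.5104], 'wrist_torque': [-0.0173, 0.0092, 0.0427], 'grip_force': 0.0, 'grip_width': 0.0855} -0.0187
scene 53.37399535726805 317.5851427267303 204.3312757756505 [[-0.7474, -0.6643, -0.01, 0.4052], [-0.3127, 0.365, -0.8769, 0.2249], [0.5862, -0.6522, -0.4806, 0.6445], [0.0, 0.0, 0.0, 1.0]] 0.99083984375
top 50.26167739661168 320.2605994875006 199.6922391045132 [[-0.0267, -0.9993, -0.0256, 0.09], [-0.989, 0.0302, -0.1445, 0.4894], [0.1452, 0.0215, -0.9892, 0.8767], [0.0, 0.0, 0.0, 1.0]] 0.9960078125
```

View pics/scene0.png

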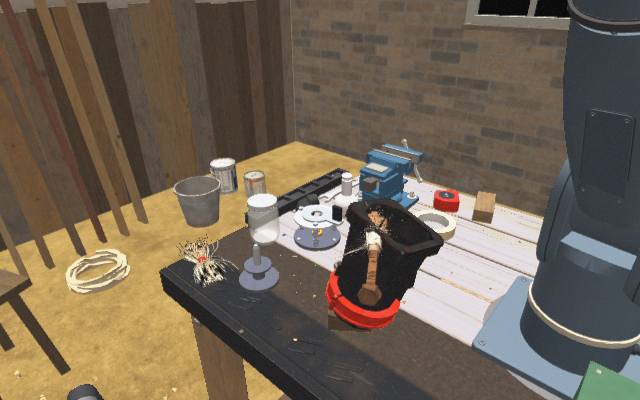

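View pics/top0.png

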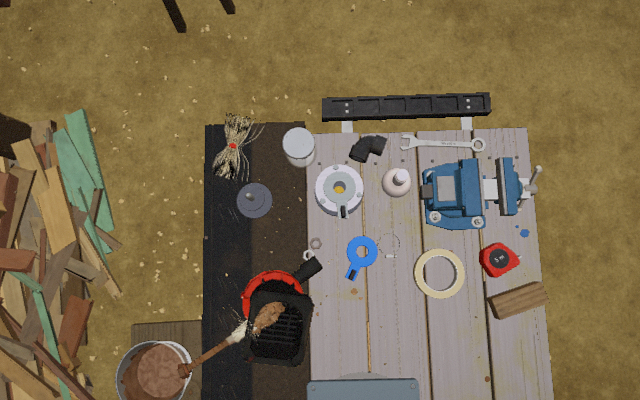

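The scene view shows the post at about (258,270), the cradle with the guard at (318,225) and the flask at (347,185). The top view shows the post at (254,200), the cradle at (340,188) with the guard's tab pointing down the image to (343,211), and the flask at (396,180). The jar is at (298,145), the elbow at (368,148) and a blue lookalike at (362,250).

```bash
cat > h.py <<'E'
import numpy as np,cv2
from rig import manip
def cal(n):
    c=manip.calibration(n); return 200/np.tan(np.radians(c['fov_y']/2)),c['cx'],c['cy'],np.array(c['camera_from_world'])
def cloud(n,d):
    f,cx,cy,T=cal(n); v,u=np.mgrid[:400,:640]
    P=np.stack([(u-cx)/f*d,(v-cy)/f*d,d],-1)
    return (P-T[:3,3])@T[:3,:3]
def ray(n,u,v,z):
    f,cx,cy,T=cal(n); R=T[:3,:3]; o=-R.T@T[:3,3]; r=R.T@np.array([(u-cx)/f,(v-cy)/f,1]); return o+r*(z-o[2])/r[2]
def circ(p):
    A=np.c_[2*p,np.ones(len(p))]; s=np.linalg.lstsq(A,(p**2).sum(1),rcond=None)[0]; return s[:2],np.sqrt(s[2]+s[:2]@s[:2])
E
python3 - <<'E'
from h import *
a=np.load('pics/top0.npz'); W=cloud('top',a['d']); p=a['p']
def box(u0,u1,v0,v1,z0,z1):
    q=W[v0:v1,u0:u1].reshape(-1,3); return q[(q[:,2]>z0)&(q[:,2]<z1)]
def rep(n,q):
    print(n,len(q),q.min(0).round(3),q.max(0).round(3),q.mean(0).round(4),
      'encl',(lambda c:(np.round(c[0],4),round(c[1],4)))(cv2.minEnclosingCircle(q[:,:2].astype(np.float32))))
rep('cradring',box(308,372,160,222,.055,.064)); rep('guardtop',box(308,372,160,222,.0645,.069)); rep('guardgrip',box(308,372,160,225,.085,.12))
rep('cradbase',box(308,372,155,225,.005,.02))
rep('stand foot',box(232,278,178,222,.004,.015)); rep('shoulder',box(232,278,178,222,.034,.046)); rep('pin',box(232,278,178,222,.06,.1))
rep('flask bulb',box(378,415,160,200,.02,.075));rep('flask top',box(378,415,160,200,.1,.13))
rep('jar',box(275,320,120,172,.09,.12)); rep('elbow',box(345,390,130,165,.01,.06));rep('basket',box(240,320,265,365,.02,.5));rep('blue',box(340,380,232,282,.003,.1))
rep('all',box(200,560,90,330,.12,.6))
s=cv2.resize(p[130:290,230:420][:,:,::-1],None,fx=4,fy=3.7,interpolation=cv2.INTER_CUBIC); s=cv2.resize(p[130:280,230:420][:,:,::-1],None,fx=4,fy=4,interpolation=cv2.INTER_CUBIC)
cv2.imwrite('pics/crop1.png',s)
E
```

```text
cradring 826 [ 0.448 -0.015  0.057] [0.574 0.099 0.064] [0.5152 0.037  0.0614] encl (array([0.5126, 0.0571]), 0.072)
guardtop 707 [ 0.448 -0.009  0.065] [0.572 0.099 0.069] [0.5073 0.0353 0.0671] encl (array([0.511, 0.059]), 0.073)
guardgrip 54 [0.449 0.026 0.089] [0.471 0.034 0.105] [0.459  0.0302 0.1009] encl (array([0.4596, 0.0298]), 0.0112)
cradbase 313 [ 0.451 -0.029  0.005] [0.598 0.102 0.02 ] [0.5119 0.0331 0.0114] encl (array([0.5274, 0.0397]), 0.0808)
stand foot 572 [0.452 0.172 0.004] [0.551 0.274 0.015] [0.4957 0.2189 0.0095] encl (array([0.5015, 0.2222]), 0.0696)
shoulder 429 [0.473 0.196 0.037] [0.526 0.249 0.046] [0.4989 0.2218 0.0414] encl (array([0.4999, 0.2228]), 0.027)
pin 48 [0.493 0.216 0.06 ] [0.506 0.229 0.089] [0.4985 0.2209 0.079 ] encl (array([0.4995, 0.2225]), 0.007)
flask bulb 499 [ 0.494 -0.117  0.027] [ 0.555 -0.057  0.074] [ 0.5179 -0.0817  0.0509] encl (array([ 0.5248, -0.0876]), 0.0314)
flask top 157 [ 0.512 -0.1    0.1  ] [ 0.537 -0.075  0.119] [ 0.524  -0.0868  0.1138] encl (array([ 0.5253, -0.088 ]), 0.0132)
jar 829 [0.568 0.084 0.091] [0.633 0.148 0.108] [0.5998 0.1156 0.1024] encl (array([0.6008, 0.1156]), 0.0333)
elbow 662 [ 0.575 -0.074  0.01 ] [0.632 0.011 0.047] [ 0.6042 -0.0303  0.0367] encl (array([ 0.6075, -0.0317]), 0.0457)
basket 6132 [0.188 0.082 0.026] [0.355 0.24  0.236] [0.2665 0.1561 0.1555] encl (array([0.2779, 0.1452]), 0.0986)
blue 938 [ 0.316 -0.049  0.003] [0.424 0.039 0.046] [ 0.3725 -0.0069  0.0086] encl (array([ 0.3705, -0.0045]), 0.0665)
all 4906 [ 0.238 -0.353  0.12 ] [0.552 0.247 0.229] [ 0.387  -0.0449  0.1607] encl (array([ 0.4098, -0.0506]), 0.3226)
```

View pics/crop1.png

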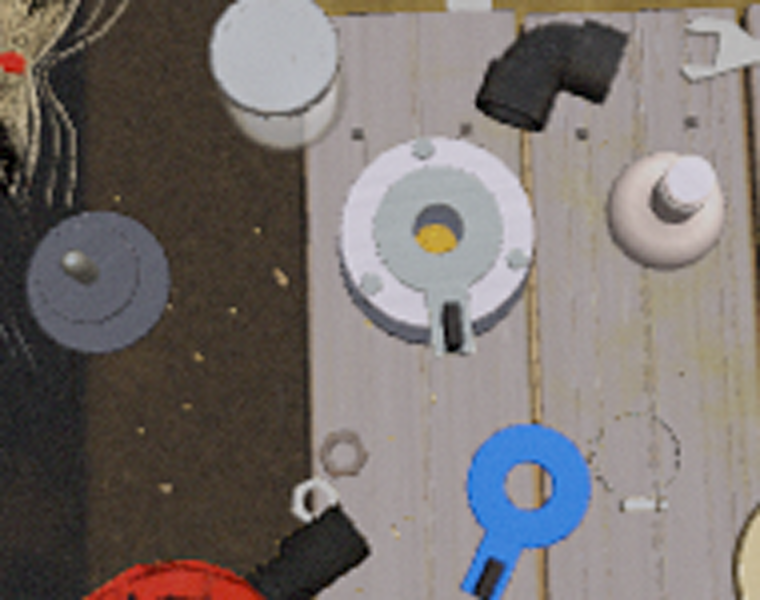

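The crop confirms the guard's eye at crop (437,228), the grip plate at (452,325), three rod heads, the flask neck at (688,185) and the pin tip at (75,262). Next I'll measure the guard and cradle centres precisely.

```bash
python3 - <<'E'
from h import *
a=np.load('pics/top0.npz'); W=cloud('top',a['d']); p=a['p'].astype(int)
k=np.zeros((400,640),bool); k[155:225,305:375]=1
m=k&(W[...,2]>.055)&(W[...,2]<.072)
q=W[m]; c=q[:,:2].mean(0)
# ring outer: rim points by angle
for it in range(3):
    r=q[:,:2]-c; th=np.arctan2(r[:,1],r[:,0]); R=np.hypot(*r.T); b=((th+np.pi)/(2*np.pi)*48).astype(int)
    pts=np.array([q[b==i][np.argmax(np.where(R[b==i]<.054,R[b==i],0)),:2] for i in range(48) if (b==i).any() and abs(-np.pi+(i+.5)*2*np.pi/48)<2.6])
    c,rad=circ(pts)
print('ring outer',c,rad)
# guard eye
e=k&(W[...,2]<.05)&(np.hypot(W[...,0]-c[0],W[...,1]-c[1])<.02)
e=e.astype(np.uint8); 
# rim points of eye via pixels with guard top height closest to centre
g=k&(W[...,2]>.0625)&(W[...,2]<.07); q=W[g][:,:2]; ce=c.copy()
for it in range(4):
    r=q-ce; th=np.arctan2(r[:,1],r[:,0]); R=np.hypot(*r.T); b=((th+np.pi)/(2*np.pi)*24).astype(int)
    pts=np.array([q[b==i][np.argmin(R[b==i])] for i in range(24)]); ce,rad=circ(pts)
print('eye',ce,rad)
gp=k&(W[...,2]>.092)&(W[...,2]<.115); gq=W[gp][:,:2]; print('grip',cv2.minAreaRect((gq*1000).astype(np.float32)),gq.mean(0),gq.min(0),gq.max(0))
v=ce-np.array([.4600,.0300]); print(np.linalg.norm(v),np.degrees(np.arctan2(v[1],v[0])))
for n,(u,vv) in {'h1':(423/4+230,148/4+130),'h2':(372/4+230,283/4+130),'h3':(517/4+230,258/4+130)}.items(): print(n,ray('top',u-.4,vv-.4,.068))
b=np.load('pics/scene0.npz'); S=cloud('scene',b['d'])
dark=(b['p'].max(2)<60)&(np.abs(S[...,0]-.46)<.03)&(np.abs(S[...,1]-.03)<.03)&(S[...,2]>.068)
print('scene grip',dark.sum(),S[dark].min(0),S[dark].max(0))
def fl(S): 
    m=(np.hypot(S[...,0]-.525,S[...,1]+.088)<.03)&(S[...,2]>.07)&(S[...,2]<.105); return S[m].min(0),S[m].max(0),m.sum()
print('neck',fl(S))
m=(np.hypot(S[...,0]-.5,S[...,1]-.2225)<.02)&(S[...,2]>.045); print('pin',S[m].min(0),S[m].max(0))
E
```

```text
ring outer [0.51288503 0.03560949] 0.05027779050112083
eye [0.51316141 0.03511003] 0.01378351585068185
grip ((513.4285888671875, 61.359718322753906), (146.4100341796875, 14.614239692687988), 30.08363151550293) [0.47723106 0.04123391] [0.44864093 0.02598328] [0.57610437 0.10327538]
0.05340644132457808 5.490567004731438
h1 [0.55605778 0.04190965 0.068     ]
h2 [0.48563083 0.07050958 0.068     ]
h3 [ 0.49639925 -0.0047654   0.068     ]
scene grip 117 [0.44705238 0.02869846 0.07083576] [0.46558277 0.03801782 0.10202189]
neck (array([ 0.51075233, -0.09125686,  0.07059717]), array([ 0.53640569, -0.07197651,  0.10487021]), np.int64(143))
pin [0.49083803 0.21979403 0.04505599] [0.50324939 0.23171767 0.08584191]
```

```bash
cat >> h.py <<'E'
def shift(*tg):
    o=manip.observe(); R=np.array(o['tcp_rot'])
    for t in tg: print('shift cm',(R.T@(np.array(t)-o['eef_pos'])*100).round(2))
    print('pos',np.round(o['eef_pos'],4),'y angle',np.degrees(np.arctan2(R[1,1],R[0,1])).round(2),'w',round(o['grip_width'],4),'t',o['t'],'F',np.round(o['contact_force'],1))
E
python3 -c "
from h import *
shift((.45,.42,.26),(.4595,.03,.26),(.4595,.03,.18))"
```

```text
shift cm [-33.27 -15.68  -2.92]
shift cm [-43.79 -53.24  -2.86]
shift cm [-43.79 -53.23   5.14]
pos [0.1661 0.6538 0.2306] y angle 75.75 w 0.0855 t 0.1 F [-1.  -0.  -0.9]
```

>>> {"op": "arm_command", "data": {"motion": [-10,-5,-2.9,0,-1,-22,-10,-2.9,0,-1,-33.3,-15.7,-2.9,-5,-1,-33.3,-15.7,-2.9,-10,-1,-33.3,-15.7,-2.9,-15,-1,-33.3,-15.7,-2.9,-19.8,-1,-33.3,-15.7,-2.9,-19.8,-1]}}

```text
t: 0.98
eef_pos: [0.4552, 0.4149, 0.2601]
tcp_rot: [[-0.996, -0.088, 0.002], [-0.088, 0.996, -0.003], [-0.002, -0.003, -1.0]]
contact_force: [-0.4, 0.1, -0.6]
grip_width: 0.0853
grip_force: 0.0
```

```bash
python3 -c "
from h import *
shift((.4595,.03,.26),(.4595,.03,.14))"
```

```text
shift cm [  2.97 -38.38   0.11]
shift cm [  2.99 -38.34  12.11]
pos [0.4552 0.4149 0.2601] y angle 95.07 w 0.0853 t 0.975 F [-0.4  0.1 -0.6]
```

>>> {"op": "arm_command", "data": {"motion": [1,-6,0,0,-1,1,-12,0,0,-1,2,-18,0,0,-1,3,-24,0,0,-1,3,-30,0,0,-1,3,-35,2,0,-1,3,-38.4,6,0,-1,3,-38.4,12,0,-1,3,-38.4,12,0,-1,3,-38.4,12,0,-1]}}

```text
t: 2.22
eef_pos: [0.4581, 0.0359, 0.1416]
tcp_rot: [[-0.995, -0.098, 0.001], [-0.098, 0.995, 0.0], [-0.001, 0.0, -1.0]]
contact_force: [-0.4, 1.1, 1.7]
grip_width: 0.0853
grip_force: 0.0
```

```bash
python3 -c "
from h import *
shift((.4595,.03,.072))
p,d=manip.camera('scene'); cv2.imwrite('pics/s1.png',cv2.resize(p[140:290,220:420][:,:,::-1],None,fx=4,fy=4))"
```

```text
shift cm [-0.08 -0.6   6.96]
pos [0.4581 0.0359 0.1416] y angle 95.6 w 0.0853 t 2.225 F [-0.4  1.1  1.7]
```

View pics/s1.png

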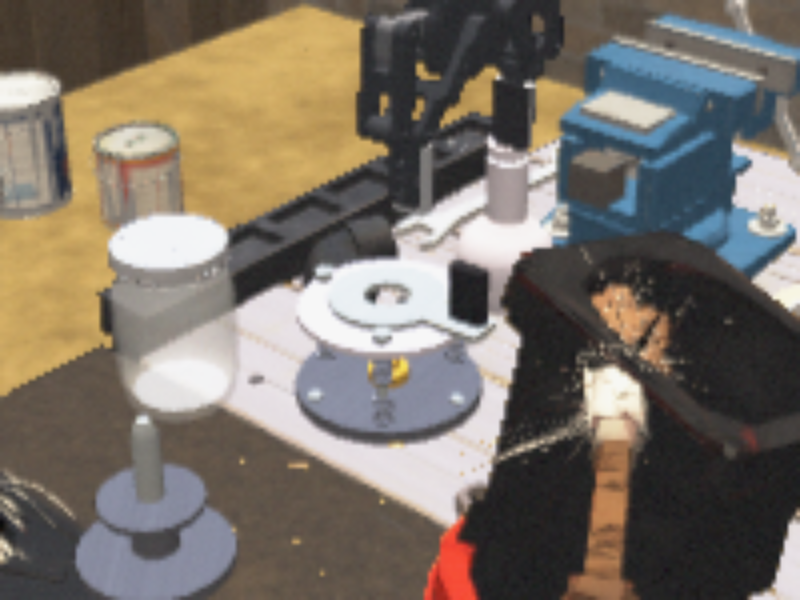

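The open fingers straddle the grip plate at crop (468,290) from above, clear of everything. Next I descend and close.

>>> {"op": "arm_command", "data": {"motion": [-0.1,-0.4,2,0,-1,-0.1,-0.4,4,0,-1,-0.1,-0.4,5.5,0,-1,-0.1,-0.4,6.9,0,-1,-0.1,-0.4,6.9,0,-1,-0.1,-0.4,6.9,0,-1]}}

```text
t: 3.02
eef_pos: [0.4599, 0.0315, 0.0727]
tcp_rot: [[-0.995, -0.097, 0.002], [-0.097, 0.995, 0.0], [-0.002, 0.0, -1.0]]
contact_force: [0.3, -0.3, 0.6]
grip_width: 0.0853
grip_force: 0.0
```

```bash
python3 -c "
from h import *
shift((.4595,.03,.072))"
```

```text
shift cm [ 0.05 -0.15  0.07]
pos [0.4599 0.0315 0.0727] y angle 95.57 w 0.0853 t 3.025 F [ 0.3 -0.3  0.6]
```

>>> {"op": "arm_command", "data": {"motion": [0,-0.15,0,0,-1,0,-0.15,0,0,0,0,-0.15,0,0,0.6,0,-0.15,0,0,1,0,-0.15,0,0,1,0,-0.15,0,0,1,0,-0.15,0,0,1,0,-0.15,0,0,1]}}

```text
t: 4.03
eef_pos: [0.4591, 0.0296, 0.0713]
tcp_rot: [[-0.995, -0.097, -0.0], [-0.097, 0.995, -0.0], [0.0, -0.0, -1.0]]
contact_force: [-1.0, 0.1, 3.0]
grip_width: 0.0083
grip_force: 60.3
```

>>> {"op": "arm_command", "data": {"motion": [0,-0.15,-1,0,1,0,-0.15,-2.5,0,1,0,-0.15,-4.5,0,1,0,-0.15,-6.5,0,1,0,-0.15,-6.5,0,1,0,-0.15,-6.5,0,1]}}

```text
t: 4.78
eef_pos: [0.4589, 0.028, 0.136]
tcp_rot: [[-0.995, -0.097, -0.0], [-0.097, 0.995, -0.0], [0.0, -0.0, -1.0]]
contact_force: [-0.8, 0.0, -0.8]
grip_width: 0.008
grip_force: 59.8
```

```bash
python3 - <<'E'
from h import *
p,d=manip.camera('scene'); S=cloud('scene',d)
cv2.imwrite('pics/s2.png',cv2.resize(p[140:290,220:420][:,:,::-1],None,fx=4,fy=4))
shift((.4995-.0534,.2225-.0052,.138))
E
```

```text
shift cm [-0.57 18.96 -0.22]
pos [0.4588 0.028  0.1358] y angle 95.55 w 0.0077 t 4.825 F [ 0.1 -0.2 -0.5]
```

View pics/s2.png

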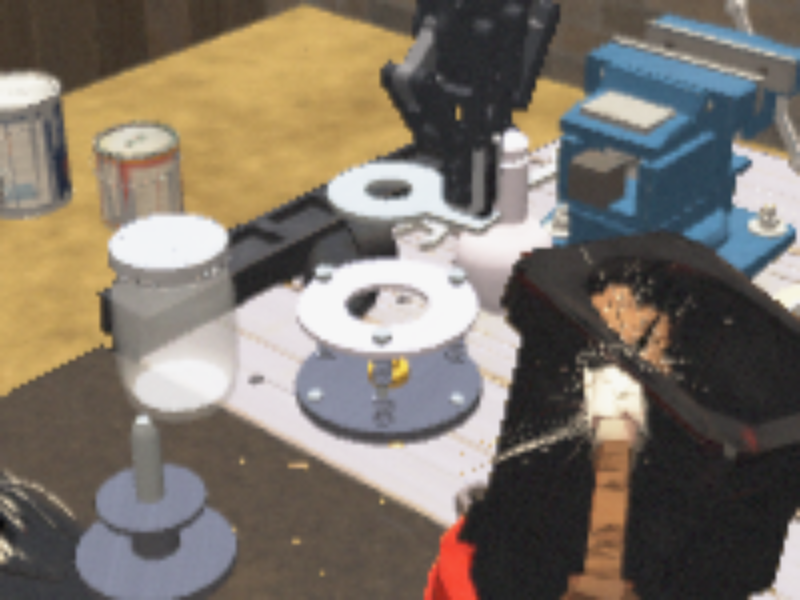

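The guard is held level at crop (390,190), and the cradle ring is clear. Next I carry it over the post.

>>> {"op": "arm_command", "data": {"motion": [-0.1,2,-0.2,0,1,-0.2,5,-0.2,0,1,-0.3,8,-0.2,0,1,-0.4,11,-0.2,0,1,-0.5,14,-0.2,0,1,-0.6,17,-0.2,0,1,-0.6,19,-0.2,0,1,-0.6,19,-0.2,0,1,-0.6,19,-0.2,0,1]}}

```text
t: 5.95
eef_pos: [0.4468, 0.2165, 0.138]
tcp_rot: [[-0.995, -0.096, -0.001], [-0.096, 0.995, -0.001], [0.001, -0.001, -1.0]]
contact_force: [0.2, -0.3, -0.8]
grip_width: 0.0079
grip_force: 59.7
```

```bash
cat > eye.py <<'E'
from h import *
import sys
for n in('top','scene'):
    p,d=manip.camera(n); S=cloud(n,d); z=S[...,2]
    k=(np.hypot(S[...,0]-.4995,S[...,1]-.2225)<.05)&(z>float(sys.argv[1]))&(z<float(sys.argv[2]))
    q=S[k]; ce=np.array([.4995,.2225]); 
    r=q[:,:2]-ce; th=np.arctan2(r[:,1],r[:,0]); R=np.hypot(*r.T); b=((th+np.pi)/(2*np.pi)*24).astype(int)
    if len(q)>50:
        print(n,len(q),'z',np.median(q[:,2]))
        for it in range(4):
            r=q[:,:2]-ce; th=np.arctan2(r[:,1],r[:,0]); R=np.hypot(*r.T); b=((th+np.pi)/(2*np.pi)*24).astype(int)
            pts=np.array([q[b==i][np.argmin(R[b==i]),:2] for i in range(24) if (b==i).any()]); ce,rad=circ(pts)
        print(' eye',ce,rad)
        ce=q[:,:2].mean(0)
        for it in range(4):
            r=q[:,:2]-ce; th=np.arctan2(r[:,1],r[:,0]); R=np.hypot(*r.T); b=((th+np.pi)/(2*np.pi)*36).astype(int)
            pts=np.array([q[b==i][np.argmax(np.where(R[b==i]<.037,R[b==i],0)),:2] for i in range(36) if (b==i).any() and abs(-np.pi+(i+.5)*2*np.pi/36)<2.4]); ce,rad=circ(pts)
        print(' outer',ce,rad)
    f,cx,cy,T=cal(n)
    X=T[:3,:3]@np.array([.48,.2225,.1])+T[:3,3]; u,v=int(f*X[0]/X[2]+cx),int(f*X[1]/X[2]+cy)
    cv2.imwrite(f'pics/{n}_{sys.argv[3]}.png',cv2.resize(p[max(v-50,0):v+50,u-50:u+50][:,:,::-1],(400,400),interpolation=cv2.INTER_CUBIC))
a=[cv2.imread(f'pics/{n}_{sys.argv[3]}.png') for n in('top','scene')]; cv2.imwrite(f'pics/both_{sys.argv[3]}.png',np.hstack(a))
shift()
E
python3 eye.py .12 .14 a
```

```text
top 385 z 0.13402855109838988
 eye [0.49501742 0.23454699] 0.025752894918494758
 outer [0.50134732 0.22128927] 0.03321441247209295
scene 513 z 0.1331383524132577
 eye [0.49886368 0.22383352] 0.013944242383361527
 outer [0.50324932 0.22647783] 0.029732684097709856
pos [0.447  0.2164 0.1382] y angle 95.44 w 0.0079 t 6.05 F [ 0.2 -0.9 -1. ]
```

View pics/both_a.png

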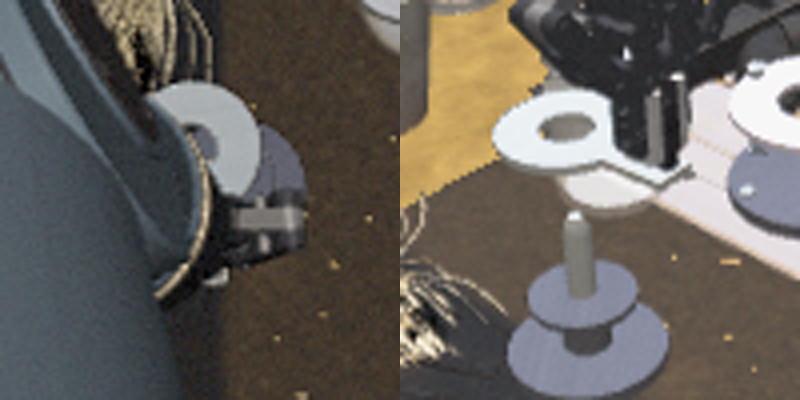

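The guard is level over the pin: in the right half, the eye is at (568,127) and the tip at (573,213). The kinematics put it within 2 mm, so I'm lowering it.

>>> {"op": "arm_command", "data": {"motion": [0.1,0.05,1,0,1,0.1,0.05,2,0,1,0.1,0.05,3,0,1,0.1,0.05,4,0,1,0.1,0.05,5,0,1,0.1,0.05,6,0,1,0.1,0.05,6,0,1]}}

```text
t: 6.92
eef_pos: [0.4453, 0.218, 0.0775]
tcp_rot: [[-0.995, -0.097, -0.001], [-0.097, 0.995, -0.001], [0.001, -0.001, -1.0]]
contact_force: [-0.3, -0.9, -2.1]
grip_width: 0.008
grip_force: 59.7
```

```bash
python3 eye.py .062 .078 b
```

```text
top 343 z 0.07317129303201161
 eye [0.46963878 0.26469473] 0.05796732074245823
 outer [0.49980426 0.22269552] 0.0331637135495912
scene 478 z 0.07288741507702864
 eye [0.50421665 0.22192723] 0.012155131148659928
 outer [0.50313191 0.23079729] 0.027897505511668492
pos [0.4458 0.2182 0.0783] y angle 95.54 w 0.0076 t 7.025 F [-0.1  0.9 -1. ]
```

View pics/both_b.png

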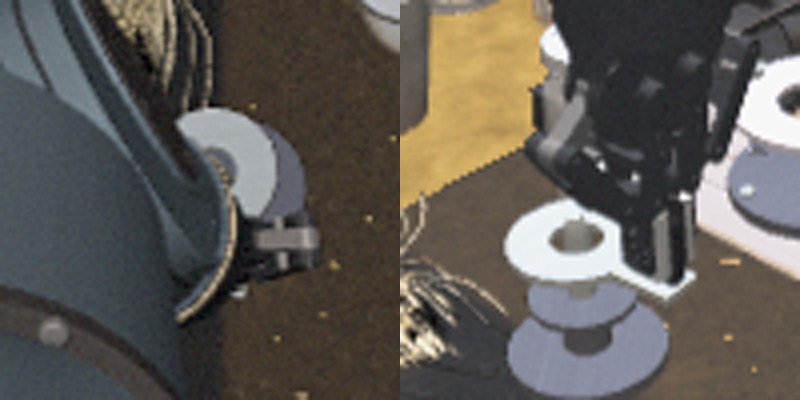

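The pin is inside the eye at right-half (577,232), well centred. I lower it the rest of the way and release.

>>> {"op": "arm_command", "data": {"motion": [0,0,0.8,0,1,0,0,1.6,0,1,0,0,2.2,0,1,0,0,2.5,0,1,0,0,2.7,0,1,0,0,2.7,0,1]}}

```text
t: 7.78
eef_pos: [0.4459, 0.2182, 0.0514]
tcp_rot: [[-0.995, -0.097, 0.0], [-0.097, 0.995, 0.0], [-0.0, 0.0, -1.0]]
contact_force: [-0.1, -0.4, -0.7]
grip_width: 0.0081
grip_force: 60.0
```

>>> {"op": "arm_command", "data": {"motion": [0,0,0.05,0,1,0,0,0.1,0,1,0,0,0.1,0,1]}}

```text
t: 8.15
eef_pos: [0.4457, 0.2182, 0.0512]
tcp_rot: [[-0.995, -0.097, 0.0], [-0.097, 0.995, 0.0], [-0.001, 0.0, -1.0]]
contact_force: [-3.8, -1.3, 13.5]
grip_width: 0.008
grip_force: 62.2
```

>>> {"op": "arm_command", "data": {"motion": [0,0,-0.1,0,1,0,0,-0.1,0,0.5,0,0,-0.1,0,0,0,0,-0.1,0,-0.5,0,0,-0.1,0,-0.5,0,0,-3,0,-0.5,0,0,-7,0,-0.5,0,0,-12,0,-0.5,0,0,-14,0,-0.5,0,0,-14,0,-0.5]}}

```text
t: 9.4
eef_pos: [0.4465, 0.2186, 0.1918]
tcp_rot: [[-0.995, -0.097, 0.003], [-0.097, 0.995, 0.002], [-0.003, 0.001, -1.0]]
contact_force: [0.4, -0.2, -0.2]
grip_width: 0.064
grip_force: 0.0
```

```bash
python3 eye.py .040 .052 c; python3 -c "
from h import *
shift((.46,.12,.20),(.525,-.088,.2),(.525,-.088,.069))"
```

```text
top 282 z 0.04722310336061644
 eye [0.48595561 0.22323928] 0.029609018016781927
 outer [0.51343737 0.22055849] 0.022648295342699257
scene 581 z 0.046457178251026396
 eye [0.50776233 0.21679862] 0.012095356084277569
 outer [0.49996506 0.22593803] 0.03226594123163905
pos [0.4454 0.218  0.1898] y angle 95.55 w 0.0641 t 9.5 F [-0.4  0.7  0.2]
shift cm [-0.5  -9.9  -1.02]
shift cm [ -4.96 -31.23  -1.01]
shift cm [ -4.96 -31.23  12.09]
pos [0.4454 0.218  0.1898] y angle 95.55 w 0.0641 t 9.5 F [-0.4  0.7  0.2]
```

View pics/both_c.png

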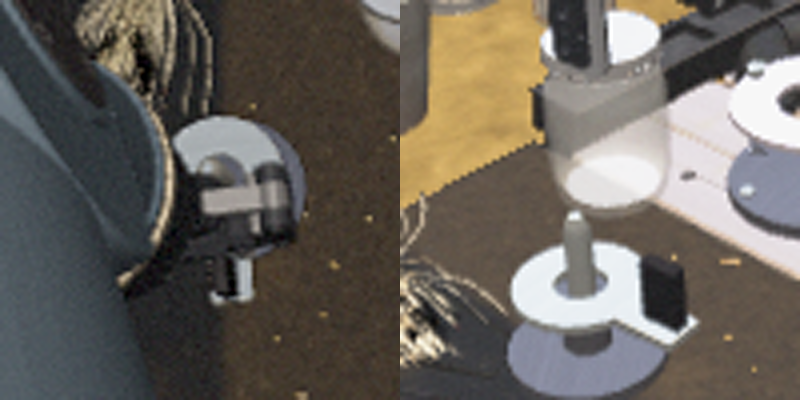

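The guard lies flat on the shoulder with the pin through its eye at right-half (580,285), released. Next I check the space around the flask for the finger direction.

```bash
python3 - <<'E'
from h import *
a=np.load('pics/top0.npz'); W=cloud('top',a['d']).reshape(-1,3); b=np.load('pics/scene0.npz'); S=cloud('scene',b['d']).reshape(-1,3)
for n,q in(('top',W),('scene',S)):
    q=q[(q[:,0]>.42)&(q[:,0]<.64)&(q[:,1]<.0)&(q[:,1]>-.22)&(np.hypot(q[:,0]-.525,q[:,1]+.088)>.04)]
    print(n)
    for x in np.arange(.42,.64,.02):
        print(round(x,2),[int(1000*max(q[(q[:,0]>=x)&(q[:,0]<x+.02)&(q[:,1]>=y)&(q[:,1]<y+.02)][:,2],default=-1)) for y in np.arange(-.22,0,.02)])
o=manip.observe(); print(np.round(o['joint_positions'],1))
E
```

```text
top
0.42 [112, 20, 17, 15, 4, 5, 5, 5, 4, 5, 4]
0.44 [132, 127, 110, 107, 3, 4, 4, 4, 4, 6, 4]
0.46 [132, 130, 119, 118, 4, 6, 6, 4, 3, 4, 61]
0.48 [131, 129, 118, 117, 95, 4, 3, 4, 4, 5, 73]
0.5 [131, 130, 118, 118, 93, -1000, -1000, -1000, 4, 6, 70]
0.52 [132, 129, 114, 114, 3, -1000, -1000, -1000, 4, 4, 65]
0.54 [131, 16, 19, 19, 6, 2, -1000, 3, 5, 4, 62]
0.56 [18, 18, 15, 4, 6, 7, 5, 5, 6, 38, 44]
0.58 [3, 5, 5, 4, 5, 4, 4, 41, 43, 42, 47]
0.6 [12, 12, 13, 13, 14, 12, 3, 45, 46, 44, 45]
0.62 [8, 8, 11, 12, 13, 11, 5, 40, 43, 40, 39]
0.64 [-1000, -1000, -1000, -1000, -1000, -1000, -1000, -1000, -1000, -1000, -1000]
scene
0.42 [127, 107, -1000, -1000, -1000, -1000, -1000, -1000, -1000, -1000, -1000]
0.44 [130, 130, 111, 109, -1000, -1000, -1000, -1000, -1000, -1000, 1]
0.46 [130, 129, 115, 116, -1000, -1000, -1000, -1000, -1000, 1, 10]
0.48 [130, 128, 117, 116, 92, -1000, -1000, 0, 2, 3, 25]
0.5 [130, 129, 116, 116, 92, -1000, -1000, -1000, 1, 1, 61]
0.52 [130, 130, 111, 110, -1000, -1000, -1000, -1000, -1000, -1000, 62]
0.54 [129, 127, 33, 18, -1000, -1000, -1000, -1000, -1000, -1000, 60]
0.56 [13, 14, 13, -1000, -1000, -1000, -1000, -1000, 4, 18, 13]
0.58 [3, 2, -1000, -1000, 1, 2, 1, 38, 42, 39, 44]
0.6 [0, 10, 11, 10, 11, 9, 2, 44, 44, 41, 43]
0.62 [1, 8, 9, 10, 10, 10, 1, -1000, 41, 38, 36]
0.64 [-1000, -1000, -1000, -1000, -1000, -1000, -1000, -1000, -1000, -1000, -1000]
[-35.   20.7   4.7 112.3  -2.3  47.2  66.6]
```

>>> {"op": "arm_command", "data": {"motion": [0,-3,-1,9.6,-0.5,-0.5,-7,-1,19,-0.5,-1,-11,-1,29,-0.5,-2,-15,-1,38,-0.5,-3,-19,-1,48,-0.5,-4,-23,-1,57,-0.5,-5,-27,-1,67,-0.5,-5,-31.2,-1,76,-0.5,-5,-31.2,-1,86,-0.5,-5,-31.2,-1,95.5,-0.5]}}

```text
t: 10.75
eef_pos: [0.5249, -0.0883, 0.1988]
tcp_rot: [[0.007, 1.0, -0.003], [1.0, -0.007, -0.001], [-0.001, -0.003, -1.0]]
contact_force: [0.6, 1.2, 0.1]
grip_width: 0.0641
grip_force: 0.0
```

>>> {"op": "arm_command", "data": {"motion": [0,0,0,0,-0.5,0,0,0,0,-0.5,0,0,0,0,-0.5]}}

```text
t: 11.12
eef_pos: [0.5256, -0.0875, 0.2001]
tcp_rot: [[-0.003, 1.0, -0.0], [1.0, 0.003, -0.0], [-0.0, -0.0, -1.0]]
contact_force: [-0.9, 0.3, -0.1]
grip_width: 0.064
grip_force: 0.0
```

```bash
python3 -c "
from h import *
shift((.525,-.088,.12),(.525,-.088,.07))
print(manip.observe()['joint_positions'])
a=np.load('pics/top0.npz'); W=cloud('top',a['d']); b=np.load('pics/scene0.npz'); S=cloud('scene',b['d'])
# flask bulb sphere fits
for n,q in(('top',W),('scene',S)):
    q=q[(np.hypot(q[...,0]-.525,q[...,1]+.088)<.04)&(q[...,2]>.012)&(q[...,2]<.052)]
    A=np.c_[2*q,np.ones(len(q))]; s=np.linalg.lstsq(A,(q**2).sum(1),rcond=None)[0]; print(n,s[:3],np.sqrt(s[3]+s[:3]@s[:3]))
"
```

```text
shift cm [-0.05 -0.05  8.01]
shift cm [-0.05 -0.05 13.01]
pos [ 0.5256 -0.0875  0.2001] y angle 0.18 w 0.064 t 11.125 F [-0.9  0.3 -0.1]
[-17.96635136  25.9808407   33.00236835 107.11786881 -17.61536042
  52.01479818  23.54837427]
top [ 0.52542337 -0.0880002   0.03160533] 0.03149852594579782
scene [ 0.52401963 -0.08545968  0.0316815 ] 0.030384804744591903
```

>>> {"op": "arm_command", "data": {"motion": [-0.02,-0.05,3,0,-0.5,-0.02,-0.05,6,0,-0.5,-0.02,-0.05,9,0,-0.5,-0.02,-0.05,11.5,0,-0.5,-0.02,-0.05,13,0,-0.5,-0.02,-0.05,13,0,-0.5,-0.02,-0.05,13,0,0,-0.02,-0.05,13,0,0.5,-0.02,-0.05,13,0,1,-0.02,-0.05,13,0,1]}}

```text
t: 12.38
eef_pos: [0.5256, -0.0878, 0.0712]
tcp_rot: [[-0.001, 1.0, 0.001], [1.0, 0.001, 0.0], [0.0, 0.001, -1.0]]
contact_force: [-2.5, 0.2, 6.7]
grip_width: 0.0247
grip_force: 58.4
```

>>> {"op": "arm_command", "data": {"motion": [0,0,0,0,1,0,0,0,0,1,0,0,0,0,1]}}

```text
t: 12.75
eef_pos: [0.5256, -0.0878, 0.0712]
tcp_rot: [[-0.001, 1.0, 0.001], [1.0, 0.001, 0.0], [0.0, 0.001, -1.0]]
contact_force: [-0.8, 0.9, 6.2]
grip_width: 0.0243
grip_force: 58.4
```

>>> {"op": "arm_command", "data": {"motion": [0,0,-1,0,1,0,0,-2.5,0,1,0,0,-4.5,0,1,0,0,-6.5,0,1,0,0,-8.5,0,1,0,0,-9.5,0,1,0,0,-9.5,0,1]}}

```text
t: 13.62
eef_pos: [0.5255, -0.0877, 0.1661]
tcp_rot: [[-0.001, 1.0, 0.001], [1.0, 0.001, 0.0], [0.0, 0.001, -1.0]]
contact_force: [0.2, -0.2, -2.2]
grip_width: 0.0246
grip_force: 59.0
```

```bash
python3 -c "
from h import *
shift((.5129,.0357,.165))"
```

```text
shift cm [12.34 -1.25  0.11]
pos [ 0.5255 -0.0877  0.1661] y angle 0.06 w 0.0246 t 13.625 F [ 0.2 -0.2 -2.2]
```

>>> {"op": "arm_command", "data": {"motion": [1.5,-0.2,0,0,1,4,-0.4,0,0,1,6.5,-0.7,0,0,1,9,-1,0,0,1,11.2,-1.2,0,0,1,12.3,-1.25,0,0,1,12.3,-1.25,0,0,1,12.3,-1.25,0,0,1]}}

```text
t: 14.62
eef_pos: [0.5125, 0.0344, 0.1652]
tcp_rot: [[0.0, 1.0, -0.0], [1.0, -0.0, -0.001], [-0.001, -0.0, -1.0]]
contact_force: [-0.7, -0.6, -1.5]
grip_width: 0.0244
grip_force: 59.0
```

```bash
cat > fl.py <<'E'
from h import *
import sys
zb=float(sys.argv[1])
o=manip.observe(); x,y=o['eef_pos'][:2]
for n in('scene','top'):
    p,d=manip.camera(n); S=cloud(n,d)
    q=S[(np.hypot(S[...,0]-x,S[...,1]-y)<.045)&(S[...,2]>zb+.012)&(S[...,2]<zb+.055)]
    if len(q)>80:
        f=lambda s:np.linalg.norm(q-s[:3],axis=1)-.032
        from scipy.optimize import least_squares
        s=least_squares(f,[x,y,zb+.03],loss='soft_l1',f_scale=.001); print(n,len(q),'bulb',s.x.round(4),'rms',np.sqrt((s.fun**2).mean()).round(4))
    if n=='scene':
        k=(np.hypot(S[...,0]-.513,S[...,1]-.0357)<.056)&(S[...,2]>.04)&(S[...,2]<.066); r=S[k]; print('ring z',np.median(r[r[:,2]>.052][:,2]) if (r[:,2]>.052).any() else None, np.median(r[:,2]))
        cv2.imwrite(f'pics/f{sys.argv[2]}.png',cv2.resize(p[150:270,230:410][:,:,::-1],(720,480),interpolation=cv2.INTER_CUBIC))
shift((.5129,.0357,.135))
E
python3 fl.py .094 1
```

```text
scene 526 bulb [0.5123 0.0351 0.1248] rms 0.0011
ring z 0.06073172013840114 0.06067103181869609
shift cm [0.15 0.02 3.03]
pos [0.5127 0.0342 0.1653] y angle -0.04 w 0.0247 t 14.725 F [ 0.5  0.7 -3.4]
```

View pics/f1.png

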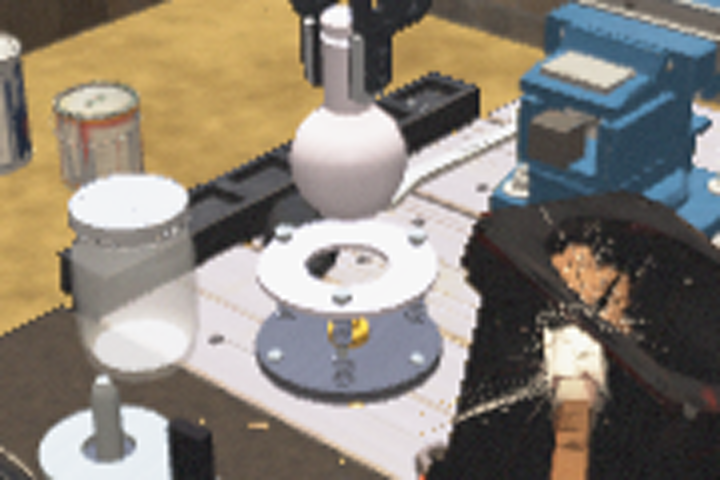

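The flask hangs upright above the ring: bulb at crop (348,155), ring hole at (345,265). I lower it to just above contact and check the alignment.

>>> {"op": "arm_command", "data": {"motion": [0.15,0,1,0,1,0.15,0,2,0,1,0.15,0,3,0,1,0.15,0,3.7,0,1,0.15,0,3.7,0,1,0.15,0,3.7,0,1]}}

```text
t: 15.48
eef_pos: [0.5128, 0.0367, 0.1285]
tcp_rot: [[-0.001, 1.0, 0.0], [1.0, 0.001, -0.0], [-0.0, 0.0, -1.0]]
contact_force: [-0.4, -1.3, -2.5]
grip_width: 0.0244
grip_force: 59.0
```

```bash
python3 fl.py .057 2; python3 - <<'E'
from h import *
b=np.load('pics/scene0.npz'); S=cloud('scene',b['d']); q=S[(np.hypot(S[...,0]-.513,S[...,1]-.0357)<.058)&(S[...,2]>.057)&(S[...,2]<.063)][:,:2]; c=np.array([.513,.0357])
for it in range(4):
    r=q-c; th=np.arctan2(r[:,1],r[:,0]); R=np.hypot(*r.T); i=((th+np.pi)/(2*np.pi)*48).astype(int)
    pts=np.array([q[i==j][np.argmax(np.where(R[i==j]<.054,R[i==j],0))] for j in range(48) if (i==j).any() and abs(-np.pi+(j+.5)*2*np.pi/48)<2.6]); c,rad=circ(pts)
print('scene ring outer',c,rad)
E
```

```text
scene 506 bulb [0.5127 0.0373 0.0882] rms 0.0019
ring z 0.060739815081622975 0.06067991587857802
shift cm [-0.1   0.01 -0.64]
pos [0.5128 0.0367 0.1286] y angle 0.05 w 0.0247 t 15.575 F [-0.7  0.7 -2.2]
scene ring outer [0.51047257 0.03830698] 0.04967486614478481
```

>>> {"op": "arm_command", "data": {"motion": [-0.05,-0.05,0.3,0,1,-0.05,-0.05,0.6,0,1,-0.05,-0.05,0.8,0,1,-0.05,-0.05,1,0,1,-0.05,-0.05,1,0,1,-0.05,-0.05,1,0,1]}}

```text
t: 16.32
eef_pos: [0.5124, 0.0362, 0.1185]
tcp_rot: [[-0.001, 1.0, 0.001], [1.0, 0.001, -0.0], [-0.0, 0.001, -1.0]]
contact_force: [0.5, -0.9, 4.5]
grip_width: 0.0245
grip_force: 59.7
```

>>> {"op": "arm_command", "data": {"motion": [0,0,0.3,0,1,0,0,0.6,0,1,0,0,0.9,0,1,0,0,1.2,0,1,0,0,1.3,0,1,0,0,1.3,0,1]}}

```text
t: 17.08
eef_pos: [0.5124, 0.0362, 0.1055]
tcp_rot: [[-0.001, 1.0, 0.001], [1.0, 0.001, 0.0], [0.0, 0.001, -1.0]]
contact_force: [-0.3, -0.8, 8.1]
grip_width: 0.0246
grip_force: 60.1
```

>>> {"op": "arm_command", "data": {"motion": [0,0,0.1,0,1,0,0,0.15,0,1,0,0,0.2,0,1,0,0,0.2,0,1]}}

```text
t: 17.58
eef_pos: [0.5124, 0.0361, 0.1036]
tcp_rot: [[-0.001, 1.0, 0.001], [1.0, 0.001, 0.0], [0.0, 0.001, -1.0]]
contact_force: [0.0, -1.0, 10.1]
grip_width: 0.025
grip_force: 60.4
```

>>> {"op": "arm_command", "data": {"motion": [0,0,0.05,0,1,0,0,0.1,0,1,0,0,0.1,0,1,0,0,0.1,0,1]}}

```text
t: 18.08
eef_pos: [0.5127, 0.0361, 0.1033]
tcp_rot: [[-0.0, 1.0, 0.002], [1.0, 0.0, 0.001], [0.001, 0.002, -1.0]]
contact_force: [-2.3, -1.2, 19.6]
grip_width: 0.0247
grip_force: 61.7
```

The force jumped while the tool barely moved, so the ring is at its stop. I hold and check by eye.

>>> {"op": "arm_command", "data": {"motion": [0,0,0.03,0,1,0,0,0.03,0,1,0,0,0.03,0,1,0,0,0.03,0,1]}}

```text
t: 18.58
eef_pos: [0.5127, 0.0361, 0.1032]
tcp_rot: [[-0.0, 1.0, 0.002], [1.0, 0.0, 0.001], [0.001, 0.002, -1.0]]
contact_force: [-3.4, -0.8, 21.9]
grip_width: 0.0243
grip_force: 62.0
```

```bash
python3 fl.py .033 3
```

```text
scene 531 bulb [0.5126 0.0366 0.063 ] rms 0.0037
ring z 0.06066656932879666 0.04332053668508821
shift cm [-0.03  0.03 -3.18]
pos [0.5127 0.0361 0.1032] y angle 0.02 w 0.0242 t 18.675 F [-3.1 -0.5 22.4]
```

View pics/f3.png

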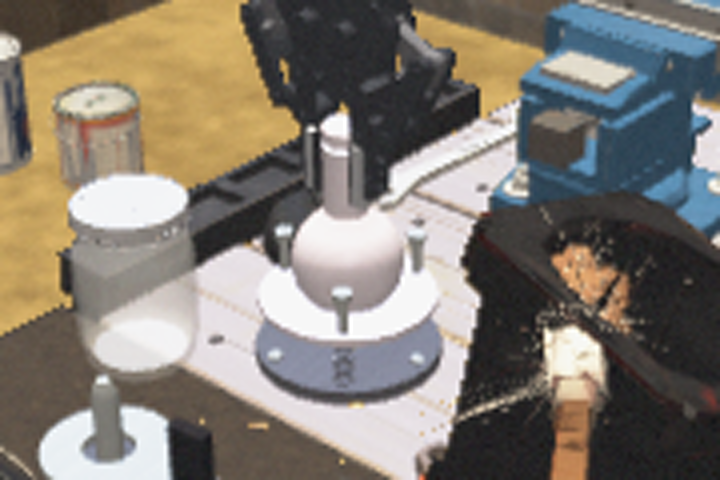

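The ring is down at about 42–43 mm, with the rod heads standing proud at crop (284,230), (417,232) and (343,293). The flask is upright in it and held by the neck, and the guard is still on the post. Handing in.

```bash
python3 -c "
from rig import manip
print(manip.finish_job())"
```

```text
the job is handed in; nothing more can be done
None
```

The job is handed in at about 19 s: the guard hangs on the post's shoulder, and the upright flask is held by the neck, pressed down in the cradle with the sprung ring at its stop (22 N push).

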